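# Stow the grooming tools in the sliding caddy and set the tap

## Task

Get the bath plank ready for the next bather: slide the empty caddy along its rail until its pointer is on the brass loading mark, and there lay every grooming tool from the plank lengthwise across both bars, roughly centred and straight, one to a cradle. Then slide the loaded caddy fully home against the end stop farther from the tap, and after that turn the tap lever to half open (45 degrees), at the broad tick, and let go. Leave the lota, cup and soap case where they stand.

Things in the scene. Friction and masses are not known exactly. Their poses are not given: they have to be found in the camera images.
- comb_mid (a point): green plastic handled comb, 170 mm long; handle 20 mm wide; from 22 mm to 85 mm along +x a toothed part 30 mm wide (y -15 to +15) and 8 to 12 mm high. Point: the middle of its length (x from -85 to +85 mm here), half-way up the 18 mm high, 20 mm wide handle, so 9 mm above what it lies on; x along the tool, z up. Balances within 5 mm of here. Loose, about 60 g. Three or all four of the tools are there in a run.
- brush_mid (a point): wooden bath brush, 170 mm long; handle 20 mm wide; from 21 to 85 mm along +x a head 32 mm wide, with the bristle pad up, 30 mm high in all. Point: the middle of its length (x from -85 to +85 mm here), half-way up the 18 mm high, 20 mm wide handle, so 9 mm above what it lies on; x along the tool, z up. Balances within 5 mm of here. Loose, about 120 g. Three or all four of the tools are there in a run.
- clipper_mid (a point): large steel nail clipper, 120 mm long, 20 mm wide, 18 mm high all along. Point: the middle of its length (x from -60 to +60 mm here), half-way up the 18 mm high, 20 mm wide handle, so 9 mm above what it lies on; x along the tool, z up. Balances within 5 mm of here. Loose, about 90 g. Three or all four of the tools are there in a run.
- scraper_mid (a point): foot scraper, white plastic with a grey pumice pad, 150 mm long; handle 20 mm wide; from 31 to 75 mm along +x a head 30 mm wide, pad up, 24 mm high in all. Point: the middle of its length (x from -75 to +75 mm here), half-way up the 18 mm high, 20 mm wide handle, so 9 mm above what it lies on; x along the tool, z up. Balances within 5 mm of here. Loose, about 110 g. Three or all four of the tools are there in a run.
- cradle (a point): Centre point of the sliding caddy's four cradles, at the height of its two bar tops (70 mm above the plank). Grey plastic rack on a rail at the far side. x across the rail (away from the robot), y along it, z up. The 14 mm thick bars run along y at x = -36 and +36 mm, 28 mm above the deck. Cradles at y = -84, -28, +28, +84 mm, each 44 mm wide. A black pointer sticks out of the deck's front at y = 0.
- upright (a point): Top of one of the ten square uprights that part the cradles: five on each bar at y = -112, -56, 0, +56, +112 mm of the cradle point, 12 mm wide in y, 28 mm above the bar tops (98 mm above the plank). A tool lies along x, level, across both bars between the uprights; any tool fits any cradle, either way round and any side up, one to each. This one: near bar, y = -112 mm.
- post (a point): Grip post of the caddy: upright steel round bar, 24 mm in diameter, at y = +152 mm of the cradle point, standing free from the deck (42 mm) to 146 mm above the plank. Point on its axis at 124 mm above the plank, 22 mm below its top; axes as those of the cradle point. It is higher than the uprights (98 mm).
- caddy (a joint): Position of the caddy along its rail, m: 0 at the left end (+y, near the tap), 0.20 against the right end stop (-y, the end away from the tap). It grows as the caddy moves along -y of the cradle point's axes. About 4 N of friction; it stays where it is left; no detent.
- mark (a point): The loading mark: brass tag 22 mm wide and 36 mm high with a thin brass finger on top, just in front of the rail base, look only, fixed for the run but at a different place along the rail each time. Point at its top middle. The caddy is on the mark when its pointer (y = 0 of the cradle point) is level with it along the rail: y of this point in the cradle point's frame is 0.
- valve (a joint): Angle of the tap's quarter-turn lever, rad: 0 shut (lever across the spout, pointing right), 1.571 fully open (lever in line with the spout, pointing to the robot's side). Half open is 0.785, at the broad dark tick of the dial under the lever. It grows clockwise seen from above, about 0.15 N m of friction, and stays where it is left.
- valve_axis (a point): Point on the vertical turning axis of the tap lever, at the height of the middle of the lever bar (194 mm above the plank). The tap is a chrome pillar with a brass valve body and a spout to the far side.
- lever (a point): Point on the steel lever bar, 80 mm from the turning axis, at mid-height. The bar is 14 mm wide, 16 mm high and ends 110 mm from the axis; it points along -y of this point's frame, which turns with it. Nothing stands within 100 mm below it here.
- lota: Aluminium lota, 96 mm wide, 86 mm high, under the spout; origin at the middle of its underside. Bystander.
- cup: Ceramic cup with a handle, 76 mm across, 85 mm high, at the right of the plank; origin at the middle of its underside. Bystander.
- soapcase: Transparent soap case with soap, 75 x 110 x 36 mm, beyond the rail; origin at the middle of its underside. Bystander.
Mind the look-alikes: they are no part of the job. What is shaped like the part that bears brush_mid but green or purple is not meant.

How it is judged:
By the outcome, as a careful person would: the job done as asked, in the order asked, and still so for the second after the job is handed in, with the robot touching nothing.
Of comb, brush, clipper, scraper only 3 to 4 are there at a start; the rules pass over those that are not, and their reading is None.
At some moment in a run one of comb, brush, clipper, scraper may be knocked a few centimetres aside while the robot is not near it.
Once in a run the grip may slacken for a moment while it holds something.
It also fails if it takes over 210 s, if anything falls off the work surface, if the arm or the gripper's body presses on something with over 40 N, if the wrist force passes 120 N, or if a joint passes its speed limit or range.

## Robot

A 6-joint arm with a two-finger parallel gripper is mounted at the origin on the work surface. World frame = base frame: x ahead of the robot, y to its left, z up, the work surface at z = 0. Lengths are in m, angles in degrees, forces in N, time in s.
With the tool pointing down it reaches from about 0.35 to 0.875 m from the base axis. Payload 4.2 kg.
Tool frame: the origin (TCP) lies midway between the tips of the shut fingers; the grasp point (between the pads) lies 19 mm behind it; z points along the fingers, y is the line along which they close (so a half turn about z gives the same grasp; the last joint's range is limited). The gripper opens to 87 mm and grips with 3 to 60 N. Pads are 19 mm wide; open, the fingers measure 117 mm over their backs; the gripper's body (75 mm by 190 mm) begins 51 mm behind the grasp point.
Start: joints at [78.358, 22.042, 0.453, 0, -68.411, -14.817], TCP at [0.278, 0.56, 0.223] pointing down, gripper open.
Joint ranges: [-179.83, 179.83], [-69.29, 118.12], [-61.27, 80.66], [-181.25, 117.63], [-171.15, -9.14], [-177.46, 177.46]. Speed limits (degrees/s): [159.86, 159.86, 180, 180, 180, 180].

## Interface

Orientations are given as [roll, pitch, yaw] about the fixed x, y, z axes, in that order (R = Rz(yaw) Ry(pitch) Rx(roll)).
In Python, from workcell import env gives the robot as it stands. The module is installed in compiled form; this text tells all that it offers. Calls block until the motion is done:
- env.goto(position, orientation): joint-space move of the TCP to a pose.
- env.move_straight(position, rotation=None, rate=0.15, force_limit=None): straight line of the TCP; rotation=None keeps the orientation; rate is the mean speed in m/s. With force_limit (N) it stops when the force on the tool has changed by that much, and returns True; else False.
- env.set_joints(angles): joint-space move.
- env.gripper_to(opening, grasp_force=None): opening from 0.0 (shut) to 1.0 (fully open); grasp_force is the grip in N (None keeps the last); returns when the fingers have stopped.
- env.dwell(seconds).
- env.inverse_kinematics(position, orientation): joint angles nearest the present ones, or None.
- env.read_state(): the state.
- env.grab_frame(name): name is "side" or "top" or "wrist"; returns a dict with "image" (384x512x3 uint8, blue, green, red), "fx", "fy", "cx", "cy" (pixels), "position" and "orientation" of the camera in the world. Camera axes: x right, y up, looking along -z (the intrinsics and any distortion apply to the point x, -y, -z); pixel columns grow to the right and rows downward; lengths in m; the calibration is good to about 2 mm. A picture is of the moment at which its call begins. There is no depth.
A pose or a line that the arm cannot do raises env.Unreachable and nothing moves.
- env.close_job(): hands the job in; it is judged then, once.
Trained networks look in a picture, given as the dict that the camera call returned (one of the last four; its "shot" number tells which), for a name from the list of things; names that differ only in an ending like _2 or _b are one class to them, and where a whole thing is asked for, a point or a joint stands for the part that bears it (a point fixed in the world has none). Each returns a list of dicts, best first, with "score" (0 to 1); they miss things now and then, are a little off and sometimes report something else, mostly with a low value. They report only what shows in the picture. A call takes as long as a camera call. They do not tell look-alikes from the thing itself.
- env.search_frame(picture, thing): "xyz" ([x, y, z] in m, in world coordinates, good to about 4 mm: the middle of the surface that is visible of it).
- env.trace(picture, thing): "mask" (384x512 bool, what is visible of it).
The state is a dict: "clock": time; "joint_positions": joint angles; "qvel": joint speeds; "joint_torque": joint torques, N m; "position": TCP position; "tool_rot": TCP orientation; "force": force on the tool from outside, world axes, zero at the start; "wrist_torque": the same for the moment, N m; "opening": opening from 0.0 (shut) to 1.0 (fully open); "finger_force": force on a finger pad.
Only numpy, scipy, OpenCV 4.12 (cv2) and the standard library are available. Lean on these libraries where they do the work, as an engineer would, in place of code of your own. Each camera call takes 0.05 s, during which the arm holds its last target. There are 200 camera calls.

## Working session

There is one attempt and no reset: what is moved stays moved. The work goes in short steps, each a Python script; the robot and the scene stay as the last script left them, time stands still between calls to the robot, and variables do not carry over. Pictures are saved under pics/ and viewed, at most 14 in all, crops included, and the job is handed in when it is done.

```bash
mkdir -p pics; ls; python3 - <<'E'
from workcell import env
import cv2
s=env.read_state();print(s)
for n in ["side","top"]:
    f=env.grab_frame(n);cv2.imwrite(f"pics/{n}0.png",f["image"]);print(n,f["fx"],f["cx"],f["cy"],f["position"],f["orientation"],[k for k in f])
    for t in ["comb_mid","brush_mid","clipper_mid","scraper_mid","cradle","post","mark","lever","valve_axis","upright","lota","cup","soapcase"]:
        try: print(t,[(d["score"].__round__(2),[round(float(v),3) for v in d["xyz"]]) for d in env.search_frame(f,t)][:5])
        except Exception as e: print(t,e)
print(env.read_state()["clock"])
E
```

```text
pics
{'clock': 0.0, 'joint_positions': array([ 7.83565680e+01,  2.20903294e+01,  3.79702013e-01, -2.84738857e-02,
       -6.84115420e+01, -1.48164573e+01]), 'qvel': array([ 0.00350315, -0.04123127, -0.05434158, -0.02260258, -0.03040154,
       -0.03133433]), 'joint_torque': array([-7.56940426e-04, -3.90657842e+01,  1.87406677e+01,  4.21979249e+00,
        1.09954688e-02, -1.90768842e-04]), 'position': array([0.27819929, 0.55899347, 0.22146496]), 'tool_rot': array([ 1.79875125e+02, -5.66770941e-03, -2.64703880e+01]), 'force': array([0.02742294, 0.07580652, 0.37952075]), 'wrist_torque': array([ 0.05530849,  0.00359899, -0.00263572]), 'finger_force': 0.0, 'opening': 0.9991402698049945}
side 413.02334509047796 255.214509168065 187.13304093418483 [-0.40476747 -0.23174191  0.93789319] [ 50.31258212  -1.08575737 -80.77835248] ['image', 'fx', 'fy', 'cx', 'cy', 'position', 'orientation', 'shot']
comb_mid [(0.62, [0.426, -0.038, 0.014])]
brush_mid [(0.79, [0.449, -0.303, 0.015]), (0.75, [0.551, -0.617, 0.02]), (0.7, [0.272, -0.182, 0.017]), (0.65, [0.738, -0.449, 0.016]), (0.57, [0.332, -0.47,
[... 666 characters left out ...]
entation', 'shot']
comb_mid [(0.49, [0.436, -0.029, 0.021])]
brush_mid [(0.89, [0.459, -0.301, 0.017]), (0.72, [0.562, -0.611, 0.016]), (0.68, [0.739, -0.443, 0.021]), (0.65, [0.333, -0.463, 0.016]), (0.61, [0.296, -0.182, 0.017])]
clipper_mid []
scraper_mid [(0.74, [0.457, 0.1, 0.02])]
cradle [(0.83, [0.634, 0.085, 0.043]), (0.74, [0.481, 0.362, 0.197])]
post [(0.82, [0.634, 0.084, 0.042]), (0.25, [0.507, -0.453, 0.027])]
mark [(0.4, [0.751, 0.05, 0.037])]
lever [(0.77, [0.481, 0.361, 0.202])]
valve_axis [(0.77, [0.473, 0.36, 0.203])]
upright [(0.59, [0.628, 0.084, 0.041])]
lota [(0.93, [0.632, 0.391, 0.053])]
cup [(0.77, [0.508, -0.455, 0.027])]
soapcase [(0.92, [0.751, 0.046, 0.037])]
1.4
```

View pics/side0.png

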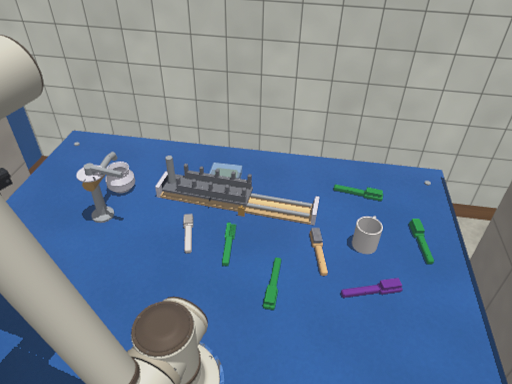

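View pics/top0.png

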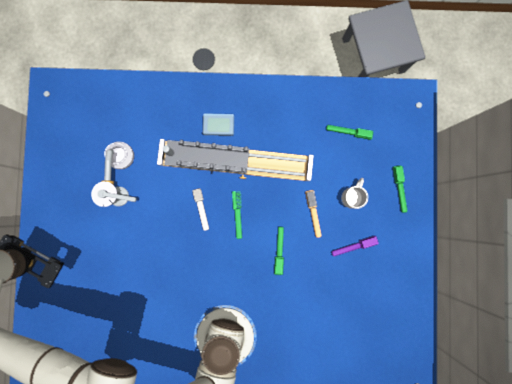

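Top view: scraper at (200,210), a green tool (237,215) that is probably the comb, the wooden brush at (314,213) and the brass mark at (243,176). The other green and purple pieces are look-alikes. No clipper is visible, so next I'll take wrist views.

```bash
cat > h.py <<'E'
from workcell import env
import cv2, numpy as np
from scipy.spatial.transform import Rotation as R
def rot(o): return R.from_euler('xyz',o,degrees=True)
def ray(f,px):
    d=np.array([(px[0]-f["cx"])/f["fx"],-(px[1]-f["cy"])/f["fy"],-1.])
    return np.array(f["position"]),rot(f["orientation"]).apply(d)
def on(f,px,z):
    p,d=ray(f,px); return p+d*(z-p[2])/d[2]
def proj(f,P):
    q=rot(f["orientation"]).inv().apply(np.array(P)-f["position"])
    return np.array([f["cx"]+f["fx"]*q[0]/-q[2], f["cy"]-f["fy"]*q[1]/-q[2]])
def tri(obs):
    A=np.zeros((3,3));b=np.zeros(3)
    for f,px in obs:
        p,d=ray(f,px);d/=np.linalg.norm(d);M=np.eye(3)-np.outer(d,d);A+=M;b+=M@p
    return np.linalg.solve(A,b)
def search(f,t,n=4):
    return [(round(float(d["score"]),2),np.round(d["xyz"],3).tolist()) for d in env.search_frame(f,t)][:n]
def snap(name,file):
    f=env.grab_frame(name);cv2.imwrite(f"pics/{file}.png",f["image"]);return f
import pickle
def save(f,n): pickle.dump(f,open(f"pics/{n}.pkl","wb"))
def load(n): return pickle.load(open(f"pics/{n}.pkl","rb"))
E
python3 - <<'E'
from h import *
for i,(x,y) in enumerate([(0.42,0.1),(0.42,-0.08),(0.42,-0.25)]):
    env.goto([x,y,0.40],[180,0,-90])
    env.dwell(.3)
    f=snap("wrist",f"w{i}");save(f,f"w{i}");print(f["fx"],f["position"],f["orientation"],env.read_state()["position"])
    for t in ["comb_mid","brush_mid","clipper_mid","scraper_mid","mark","cradle","post","upright"]:
        print(t,search(f,t))
ims=[cv2.imread(f"pics/w{i}.png") for i in range(3)]
f=snap("top","top1");save(f,"top1");ims.append(f["image"])
m=np.vstack([np.hstack(ims[:2]),np.hstack(ims[2:])]);cv2.imwrite("pics/m.png",cv2.resize(m,(800,600)))
print("clip",search(f,"clipper_mid"),env.read_state()["clock"])
E
```

```text
341.0253993367775 [0.42043214 0.0213772  0.56348854] [-1.67189717e+01  3.31776693e-02 -1.79979340e+02] [0.42004752 0.10028782 0.39981436]
comb_mid [(0.73, [0.436, -0.03, 0.014])]
brush_mid []
clipper_mid [(0.54, [0.432, -0.03, 0.016])]
scraper_mid [(0.32, [0.636, 0.067, 0.049])]
mark [(0.56, [0.556, -0.046, 0.023])]
cradle []
post [(0.93, [0.637, 0.066, 0.042])]
upright [(0.82, [0.636, 0.065, 0.043])]
341.0253993367775 [ 0.42059278 -0.15822973  0.56367825] [-1.67413927e+01  5.86220033e-02 -1.79917212e+02] [ 0.42016258 -0.07926924  0.39996847]
comb_mid [(0.66, [0.437, -0.033, 0.014])]
brush_mid [(0.79, [0.286, -0.181, 0.016]), (0.49, [0.507, -0.276, 0.011])]
clipper_mid []
scraper_mid [(0.73, [0.454, 0.098, 0.014])]
mark []
cradle [(0.58, [0.641, 0.011, 0.045])]
post [(0.8, [0.64, 0.012, 0.037]), (0.4, [0.456, 0.102, 0.017])]
upright [(0.79, [0.638, 0.014, 0.04])]
341.0253993367775 [ 0.42046172 -0.32823031  0.56403446] [-1.67338307e+01  9.98025286e-02 -1.79922045e+02] [ 0.42018928 -0.24928058  0.40026488]
comb_mid [(0.7, [0.435, -0.033, 0.012])]
brush_mid [(0.97, [0.457, -0.306, 0.021]), (0.86, [0.317, -0.408, 0.015]), (0.76, [0.745, -0.398, 0.014]), (0.64, [0.289, -0.184, 0.016])]
clipper_mid []
scraper_mid [(0.91, [0.456, 0.1, 0.018])]
mark [(0.62, [0.558, -0.051, 0.011])]
cradle [(0.75, [0.621, 0.074, 0.042]), (0.47, [0.503, -0.429, 0.018])]
post [(0.74, [0.623, 0.078, 0.038])]
upright [(0.86, [0.622, 0.078, 0.038]), (0.22, [0.434, -0.032, 0.012])]
clip [] 7.075
```

View pics/m.png

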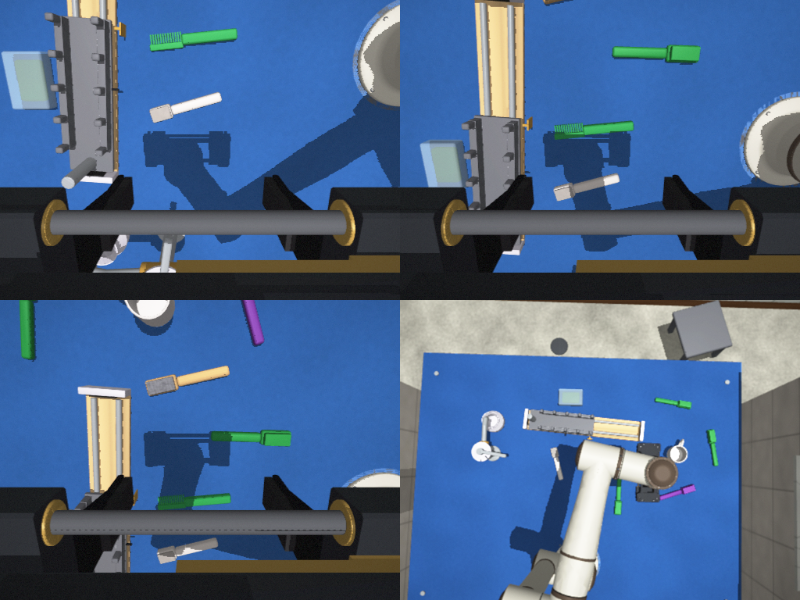

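The toothed green piece is the comb, and there is no clipper, so three tools. Now I'll measure the rail, post, pointer and mark from two wrist positions.

```bash
python3 - <<'E'
from h import *
env.goto([.60,.16,.36],[180,0,-90]);env.dwell(.3)
f=snap("wrist","c0");save(f,"c0")
env.goto([.48,.13,.36],[180,0,-90]);env.dwell(.3)
g=snap("wrist","c1");save(g,"c1")
cv2.imwrite("pics/c.png",cv2.resize(np.hstack([f["image"][:,0:400],g["image"][:,0:400]])[:290],(800,290)))
for k,a in (("c0",f["image"]),("c1",g["image"])):
    cv2.imwrite(f"pics/{k}z.png",cv2.resize(a[0:260,0:350] if k=="c1" else a[0:260,100:450],(800,594),interpolation=cv2.INTER_CUBIC))
E
```

```text
(no output)
```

View pics/c0z.png

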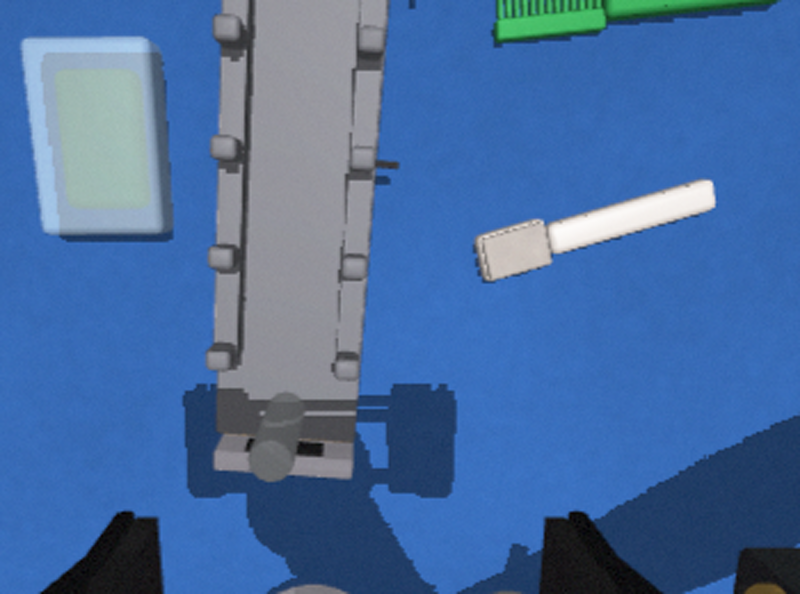

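View pics/c1z.png

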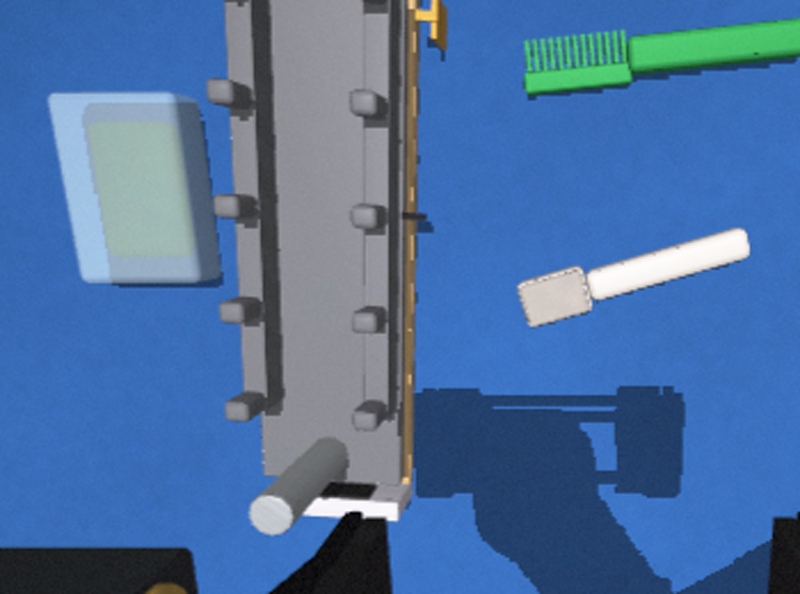

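```bash
cat > fitc.py <<'E'
from h import *
from scipy.optimize import least_squares
s=350/800
c0,c1=load("c0"),load("c1")
O=[]
for y,a,b in [(-56,(225,26),(371,38)),(0,(222,147),(361,156)),(56,(217,257),(353,265)),(112,(216,356),(345,365))]:
    O+= [(c0,(a[0]*s+100,a[1]*s),(36,y,28)),(c0,(b[0]*s+100,b[1]*s),(-36,y,28))]
for y,a,b in [(-56,(218,90),(361,101)),(0,(226,205),(361,215)),(56,(230,309),(361,319)),(112,(234,407),(362,417))]:
    O+= [(c1,(a[0]*s,a[1]*s),(36,y,28)),(c1,(b[0]*s,b[1]*s),(-36,y,28))]
O+=[(c0,(271*s+100,462*s),(0,152,76)),(c1,(271*s,516*s),(0,152,76))]
def W(p,q):
    c,n=np.cos(p[3]),np.sin(p[3]);x,y,z=np.array(q)/1000
    return np.array([p[0]+c*x-n*y,p[1]+n*x+c*y,p[2]+z])
if __name__=="__main__":
    fun=lambda p:np.concatenate([proj(f,W(p,q))-np.array(px) for f,px,q in O])
    r=least_squares(fun,[.635,.08,.07,-.08],loss="soft_l1")
    print(r.x,np.degrees(r.x[3]));print(np.round(fun(r.x).reshape(-1,2),1).tolist())
    np.save("cr.npy",r.x)
    print("post tri",tri([(O[-2][0],O[-2][1]),(O[-1][0],O[-1][1])]),W(r.x,(0,152,76)))
    w0,w1=load("w0"),load("w1")
    for n,f in (("w0",w0),("w1",w1)):
        u=proj(f,[.557,-.048,.03]);print(n,u)
    def crop(f,u,w=40,h=40):
        im=cv2.copyMakeBorder(f["image"],60,60,60,60,cv2.BORDER_CONSTANT);x,y=int(u[0])+60,int(u[1])+60
        print("crop origin",x-60-w,y-60-h);return cv2.resize(im[y-h:y+h,x-w:x+w],(400,400),interpolation=cv2.INTER_CUBIC)
    cv2.imwrite("pics/mk.png",np.hstack([crop(f,proj(f,[.557,-.048,.03])) for f in (w0,w1)]))
E
python3 fitc.py
```

```text
[ 0.63127085  0.05883126  0.06908139 -0.07503362] -4.299109683022615
[[-0.3, -0.3], [-0.7, -0.4], [-0.3, -0.8], [-0.2, 0.0], [0.7, -0.5], [-0.2, 0.4], [0.1, 1.0], [0.0, 1.1], [0.2, -0.3], [0.2, -0.1], [-0.6, -0.3], [0.5, -0.0], [0.1, 0.8], [0.7, 0.7], [0.7, 1.1], [0.5, 0.7], [-0.9, -1.5], [-0.4, -1.6]]
post tri [0.64133674 0.21135905 0.14775272] [0.64266527 0.21040358 0.14508139]
w0 [158.61958969  34.61899024]
w1 [167.78966156 156.99658925]
crop origin 118 -6
crop origin 127 116
```

View pics/mk.png

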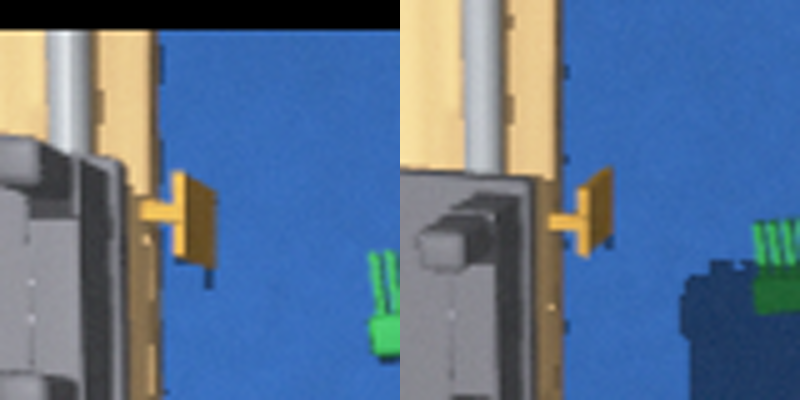

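Mark crops: the finger and tag top are at w0 (153.6,36.2) and w1 (163.6,160.2). The caddy fit residuals are under 1.6 px. Next I'll triangulate the mark and slide the caddy.

```bash
python3 - <<'E'
from h import *
from fitc import W
m=tri([(load("w0"),(153.4,36.0)),(load("w1"),(163.4,160.0))])
p=np.load("cr.npy");c,n=np.cos(p[3]),np.sin(p[3])
d=m-p[:3];ly=-n*d[0]+c*d[1];lx=c*d[0]+n*d[1];print("mark",m,"local",lx,ly)
np.save("mark.npy",m)
yaw=np.degrees(p[3])
post=W(p,(0,152,0));o=[180,0,yaw]
u=np.array([n,-c,0])  # +joint direction
env.goto([post[0],post[1],.25],o)
env.gripper_to(1.0)
print(env.move_straight([post[0],post[1],.112],rate=.1,force_limit=8))
env.gripper_to(0.0,15);s=env.read_state();print(s["opening"],s["finger_force"],s["force"])
T=s["position"]+u*(-ly)
print(env.move_straight(T,rate=.06,force_limit=40));env.dwell(.3);s=env.read_state();print(s["position"]-T,s["force"],s["opening"],s["clock"])
env.gripper_to(0.6)
env.move_straight([T[0],T[1],.30],rate=.15)
# look: mark + pointer
T2=m+np.array([-.02,.10,.0]);env.goto([T2[0],T2[1],.33],[180,0,-90]);env.dwell(.3);f=snap("wrist","s0");save(f,"s0")
env.goto([T2[0]-.10,T2[1]-.05,.36],[180,0,-90]);env.dwell(.3);g=snap("wrist","s1");save(g,"s1")
out=[]
for q in (f,g):
    x,y=proj(q,[m[0]+.02,m[1],.07]).astype(int);print("crop",x-80,y-60);x=max(x,80);y=max(y,60)
    print(x-80,y-60);out.append(cv2.resize(q["image"][y-60:y+60,x-80:x+80],(800,600),interpolation=cv2.INTER_CUBIC))
cv2.imwrite("pics/s0z.png",out[0]);cv2.imwrite("pics/s1z.png",out[1])
E
```

```text
mark [ 0.56210128 -0.04503053  0.03893157] local -0.061189135867255245 -0.10875472485942458
False
0.26977949016550434 14.999769867863506 [ 0.5175603   0.26672084 -0.02465545]
False
[-2.46559535e-05 -1.73107886e-04  1.44676641e-05] [ 0.39299533  0.98806132 -1.66866884] 0.2710800765866843 16.4083
crop 139 6
139 6
crop 65 48
65 48
```

View pics/s0z.png

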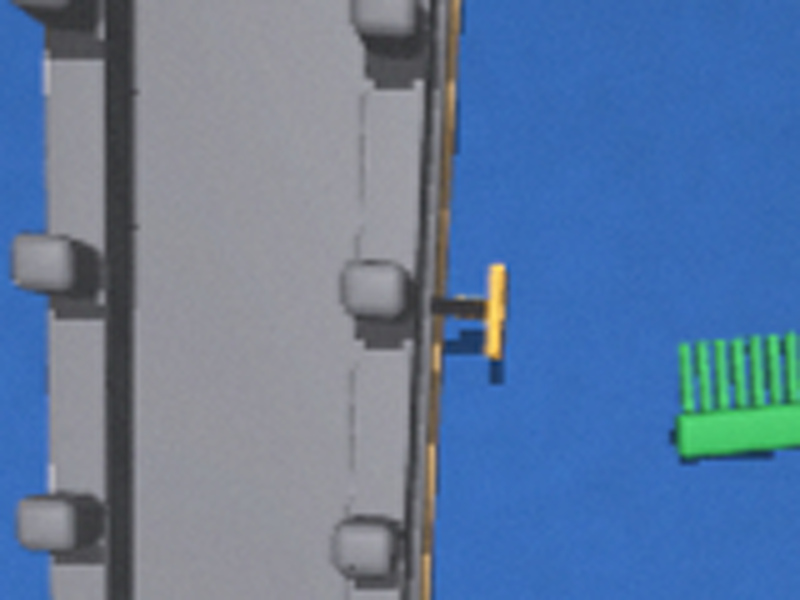

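View pics/s1z.png

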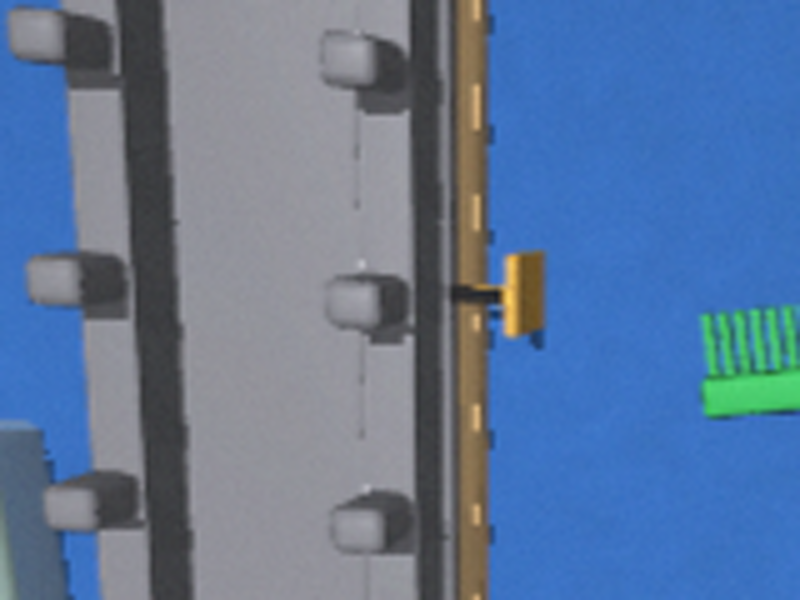

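Pointer and brass tag line up: 307 vs 311 in the first crop and 294 vs 295 in the second, under 1 mm. Now I'll refit the cradle, then locate, pick and place the scraper.

```bash
cat > pp.py <<'E'
from h import *
from fitc import W
from scipy.optimize import least_squares
def refit():
    f,g=load("s0"),load("s1");O=[]
    for q,ox,oy,L in ((f,139,6,[(-36,-56,388,10),(-36,0,375,288),(-36,56,362,545),(36,0,42,262),(36,56,47,522)]),
                  (g,65,48,[(-36,-56,350,56),(-36,0,353,300),(-36,56,358,526),(36,-56,37,35),(36,0,54,279),(36,56,70,506)])):
        O+=[(q,np.array([ox+u/5-.4,oy+v/5-.4]),(x,y,28)) for x,y,u,v in L]
    r=least_squares(lambda p:np.concatenate([proj(a,W(p,q))-b for a,b,q in O]),[.623,-.05,.07,-.075])
    print("cradle",r.x,"rms",np.sqrt(np.mean(r.fun**2)));return r.x
def rect(f,tool,near,z):
    best=None
    for d in env.trace(f,tool):
        m=d["mask"].astype(np.uint8);cs,_=cv2.findContours(m,cv2.RETR_EXTERNAL,cv2.CHAIN_APPROX_NONE)
        if not cs: continue
        c=max(cs,key=cv2.contourArea)[:,0,:]
        if len(c)<20: continue
        g=np.array([on(f,p,z)[:2] for p in c],np.float32)
        (cx,cy),(w,h),_=r=cv2.minAreaRect(g);b=cv2.boxPoints(r)
        e=b[1]-b[0] if np.linalg.norm(b[1]-b[0])>np.linalg.norm(b[2]-b[1]) else b[2]-b[1]
        a=np.degrees(np.arctan2(e[1],e[0]));a=(a+90)%180-90
        dist=np.hypot(cx-near[0],cy-near[1])
        if dist<.1 and max(w,h)>.09 and (best is None or dist<best[0]):
            col=f["image"][d["mask"]].mean(0).round();best=(dist,np.array([cx,cy]),a,max(w,h),min(w,h),col,d["score"])
    return best
def locate(tool,near,z=.011):
    R_=[];P=[]
    for dx,dy in ((0,0),(-.06,.05)):
        env.goto([near[0]+dx,near[1]+dy,.36],[180,0,-90]);env.dwell(.2)
        f=env.grab_frame("wrist");r=rect(f,tool,near,z)
        print(tool,r)
        if r: R_.append(r);P.append((f,proj(f,[*r[1],z])))
    if len(P)==2: print("tri",tri(P))
    c=np.mean([r[1] for r in R_],0);a=np.mean([r[2] for r in R_]);return c,a
def pick(c,a,w=.6,f=30,ztcp=.004):
    o=[180,0,a]
    env.goto([*c,.20],o);env.gripper_to(w)
    hit=env.move_straight([*c,ztcp],rate=.12,force_limit=10)
    env.gripper_to(0,f);s=env.read_state();print("grip",hit,s["position"],s["opening"],s["finger_force"])
    env.move_straight([*c,.20],rate=.15);s=env.read_state();print("lift",s["opening"],s["finger_force"],s["force"])
    return s["opening"]
def place(p,y,ztcp,wide=.42):
    q=W(p,(0,y,0));o=[180,0,np.degrees(p[3])]
    env.goto([q[0],q[1],.20],o);env.dwell(.2);s=env.read_state();print("over",s["opening"],s["finger_force"])
    if s["opening"]<.15: print("LOST");return False
    env.move_straight([q[0],q[1],ztcp+.02],rate=.12)
    hit=env.move_straight([q[0],q[1],ztcp-.001],rate=.03,force_limit=4);s=env.read_state();print("place",hit,s["position"],s["force"],s["opening"])
    env.gripper_to(wide);env.dwell(.2)
    env.move_straight([q[0],q[1],.22],rate=.12);print("clock",env.read_state()["clock"]);return True
E
python3 - <<'E'
from pp import *
p=refit();m=np.load("mark.npy")
old=np.load("cr.npy");n=np.sin(old[3]);c=np.cos(old[3]);print("predicted",old[:2]+np.array([n,-c])*.10875)
p[3]=(p[3]+old[3])/2;np.save("cr2.npy",p)
c,a=locate("scraper_mid",(.455,.1))
print(c,a,env.read_state()["clock"])
E
```

```text
cradle [ 0.62255859 -0.04962761  0.06869081 -0.07838669] rms 0.4012778653575442
predicted [ 0.6231186  -0.04961275]
scraper_mid (np.float64(0.008601210435240788), array([0.44644612, 0.09909891]), np.float32(17.351257), 0.15056264400482178, 0.03196951374411583, array([218., 219., 223.]), 0.94)
scraper_mid (np.float64(0.00883836357031471), array([0.44623098, 0.10110495]), np.float32(14.851509), 0.15436503291130066, 0.03172409534454346, array([217., 215., 216.]), 0.92)
tri [0.44672627 0.10112976 0.0014068 ]
[0.44633855 0.10010193] 16.101383 22.6417
```

```bash
python3 - <<'E'
from pp import *
p=np.load("cr2.npy");c=np.array([.4463,.1001])
if pick(c,16.1)>.15: place(p,28,.074)
f=snap("wrist","p1")
E
```

```text
grip False [0.44632108 0.10009306 0.0040622 ] 0.2283751536415999 29.998363852500916
lift 0.2252256097736781 29.9971604347229 [ 0.19471261  0.35603162 -1.56166466]
over 0.2266952850709093 29.99713361263275
place True [ 0.62422745 -0.0217749   0.07407808] [-0.70015393  0.34288323  4.37012737] 0.22664551786081313
clock 33.4583
```

```bash
python3 - <<'E'
from pp import *
p=np.load("cr2.npy")
c,a=locate("comb_mid",(.435,-.032))
print(c,a)
if abs(a)<40 and pick(c,a)>.15: place(p,-28,.074)
env.goto([.45,-.1,.40],[180,0,-90]);env.dwell(.2);f=snap("wrist","p2");save(f,"p2")
E
```

```text
comb_mid None
comb_mid (np.float64(0.005188932619447889), array([ 0.42990714, -0.0310061 ]), np.float32(5.7118454), 0.17163847386837006, 0.030013294890522957, array([113., 191.,  70.]), 0.67)
[ 0.42990714 -0.0310061 ] 5.7118454
grip False [ 0.42988737 -0.03102017  0.00402742] 0.2254549341888706 29.999670088291168
lift 0.2261915248043328 29.999064803123474 [ 0.32602088 -0.12277828 -0.21954171]
over 0.22391702471007363 29.99912917613983
place True [ 0.62000439 -0.0775978   0.0741099 ] [-0.77795263  0.61988168  5.04465136] 0.2237693405443052
clock 46.9333
```

View pics/p2.png

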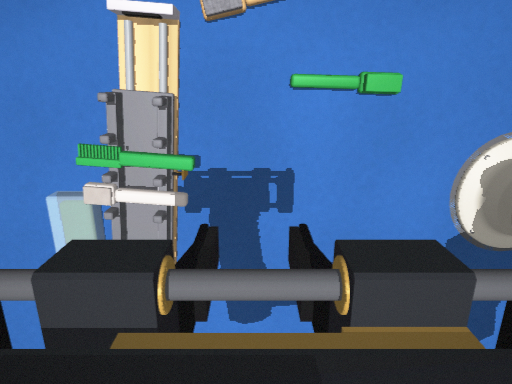

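Comb at (135,157) and scraper at (135,194) lie straight across both bars. Next is the brush, after checking clearance to the cup.

```bash
python3 - <<'E'
from pp import *
p=np.load("cr2.npy")
c,a=locate("brush_mid",(.457,-.304),z=.013)
f=env.grab_frame("top")
ds=env.trace(f,"cup")
m=ds[0]["mask"].astype(np.uint8);cs,_=cv2.findContours(m,cv2.RETR_EXTERNAL,cv2.CHAIN_APPROX_NONE)
g=np.array([on(f,q,.085)[:2] for q in max(cs,key=cv2.contourArea)[:,0]])
t=np.radians(a);d=g-c;lx=d@[np.cos(t),np.sin(t)];ly=d@[-np.sin(t),np.cos(t)]
print(c,a,"cup closing-dir |ly| min in body band",np.abs(ly[np.abs(lx)<.045]).min() if (np.abs(lx)<.045).any() else None, "min overall",np.abs(ly).min(), "lx",lx.min(),lx.max())
E
```

```text
brush_mid (np.float64(0.013460282403571429), array([ 0.44354013, -0.30410486]), np.float32(13.288422), 0.1692461520433426, 0.03188867121934891, array([151., 185., 203.]), 0.96)
brush_mid (np.float64(0.014810407056762225), array([ 0.4423092 , -0.30212155]), np.float32(11.840851), 0.16994944214820862, 0.03218057379126549, array([149., 182., 199.]), 0.66)
tri [ 0.4433685  -0.30151087 -0.00203412]
[ 0.44292466 -0.30311321] 12.564636 cup closing-dir |ly| min in body band 0.09007775108603742 min overall 0.09007775108603742 lx -0.006776181487427468 0.08734125572620428
```

The cup may be close to the gripper body, so I'll fit its position properly with a cylinder-silhouette match in both fixed views.

```bash
python3 - <<'E'
from pp import *
from scipy.optimize import minimize
V=[]
for n in ("top","side"):
    f=env.grab_frame(n);m=env.trace(f,"cup")[0]["mask"].astype(np.uint8)
    m=cv2.resize(m,None,fx=4,fy=4,interpolation=cv2.INTER_NEAREST);V.append((f,m))
th=np.linspace(0,6.28,40)
def cost(q,v):
    f,m=v;P=[proj(f,[q[0]+.038*np.cos(t),q[1]+.038*np.sin(t),z]) for t in th for z in (0,.085)]
    h=cv2.convexHull(((np.array(P)+.5)*4).astype(np.int32));b=np.zeros_like(m);cv2.fillConvexPoly(b,h,1)
    return (b&~m).astype(bool).sum()*2+((m==1)&(b==0)).sum()   # prefer cylinder inside mask
for v in V: 
    G=[(cost((x,y),v),x,y) for x in np.arange(.46,.55,.004) for y in np.arange(-.49,-.42,.004)]
    _,x,y=min(G);r=minimize(cost,[x,y],args=(v,),method="Nelder-Mead",options=dict(initial_simplex=[[x,y],[x+.004,y],[x,y+.004]]))
    t=np.radians(12.56);d=r.x-[.4429,-.3031];print(r.x,r.fun,v[1].sum(),"lx,ly",d@[np.cos(t),np.sin(t)],d@[-np.sin(t),np.cos(t)])
E
```

```text
[ 0.50258093 -0.43903149] 1047.0 8352 lx,ly 0.028692780396913708 -0.14565681985562667
[ 0.50464062 -0.44027344] 2475.0 13376 lx,ly 0.03043310657881196 -0.1473169465978699
```

The gap is about 13 mm, so I'll pick the brush as planned.

```bash
python3 - <<'E'
from pp import *
p=np.load("cr2.npy");c=np.array([.4432,-.3031])
f=env.grab_frame("wrist");r=rect(f,"brush_mid",(.443,-.303),.013);print(r)
if r is not None and np.hypot(*(r[1]-c))>.02: print("moved?")
elif pick(c,12.6)>.15: place(p,-84,.074)
env.goto([.45,-.08,.40],[180,0,-90]);env.dwell(.2)
a=snap("wrist","p3")["image"]
env.goto([.35,.30,.40],[180,0,0]);env.dwell(.2);t=snap("top","t3")["image"];s=snap("side","s3")["image"]
z=lambda im:cv2.resize(im,(400,300),interpolation=cv2.INTER_CUBIC)
cv2.imwrite("pics/m3.png",np.vstack([np.hstack([z(a),z(t[100:250,100:300])]),np.hstack([z(s[130:280,150:350]),z(s)])]))
E
```

```text
(np.float64(0.0002594505001014289), array([ 0.44275635, -0.30308917]), np.float32(12.191338), 0.17036226391792297, 0.03344687819480896, array([149., 179., 195.]), 0.68)
grip False [ 0.44324099 -0.30312123  0.00404901] 0.22666103505386526 29.999201595783234
lift 0.22538700765890018 29.998400509357452 [ 4.66620528e-01  3.84011770e-04 -1.76662333e+00]
over 0.2249447413512045 29.99830663204193
place True [ 0.61566878 -0.13337755  0.07404923] [-0.57325285 -0.73082963  4.5377728 ] 0.22322138421799045
clock 61.9583
```

View pics/m3.png

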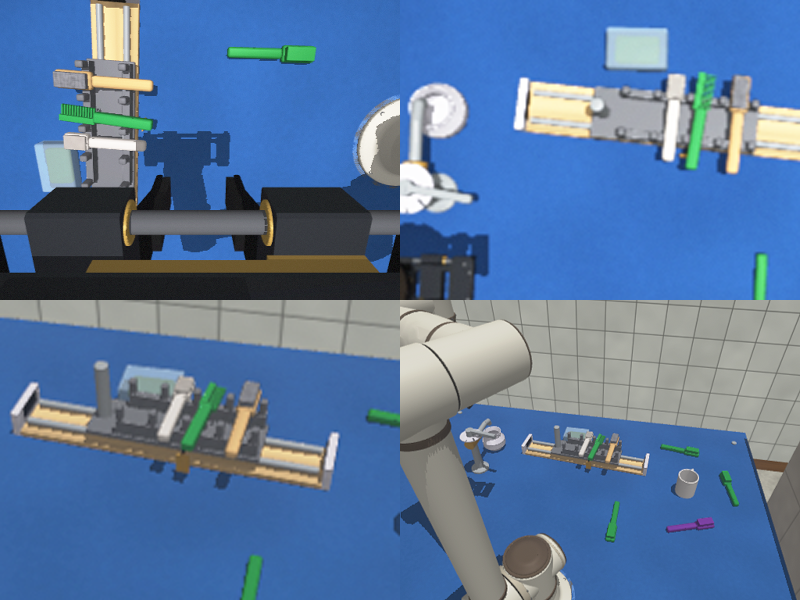

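All three tools lie in cradles, but the comb looks slightly turned. I'll measure each tool in the cradle frame.

```bash
python3 - <<'E'
from pp import *
p=np.load("cr2.npy");c,n=np.cos(p[3]),np.sin(p[3])
for dx,dy in ((-.03,0.0),(-.12,.02)):
    env.goto([.62+dx,-.07+dy,.40],[180,0,-90]);env.dwell(.2);f=snap("wrist",f"v{dx}")
    for t,y in (("scraper_mid",28),("comb_mid",-28),("brush_mid",-84)):
        r=rect(f,t,W(p,(0,y,0)),.082)
        if r: d=r[1]-p[:2];print(t,"local x,y",np.round([c*d[0]+n*d[1],-n*d[0]+c*d[1]],4),"rel angle",round(float(r[2]-np.degrees(p[3])),1),np.round(r[3:5],3),r[6])
        else: print(t,None)
f=load("p2")if 0 else f
cv2.imwrite("pics/v.png",cv2.resize(f["image"][:230,:330],(800,558),interpolation=cv2.INTER_CUBIC))
E
```

```text
scraper_mid None
comb_mid local x,y [-0.0037 -0.0173] rel angle -5.1 [0.168 0.031] 0.96
brush_mid local x,y [-0.0015 -0.0836] rel angle 0.3 [0.169 0.032] 0.94
scraper_mid local x,y [0.0005 0.0268] rel angle 2.3 [0.152 0.034] 0.59
comb_mid local x,y [-0.0031 -0.0189] rel angle -3.7 [0.169 0.031] 0.56
brush_mid local x,y [ 0.0003 -0.0818] rel angle -1.5 [0.174 0.034] 0.65
```

View pics/v.png

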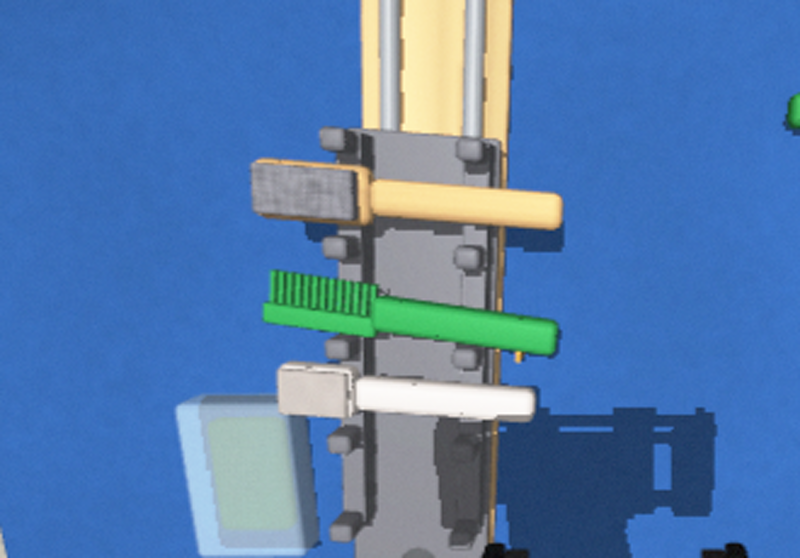

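The comb sits about 10 mm toward the scraper and is about 4° off, so it was probably the announced nudge. I'll lift it and re-seat it.

```bash
python3 - <<'E'
from pp import *
p=np.load("cr2.npy");yw=np.degrees(p[3])
q=W(p,(-3,-20.5,0))
env.goto([q[0],q[1],.20],[180,0,yw-4]);env.gripper_to(.40)
print(env.move_straight([q[0],q[1],.074],rate=.08,force_limit=5),env.read_state()["position"])
env.gripper_to(0,30);print(env.read_state()["opening"])
env.move_straight([q[0],q[1],.20],rate=.12);place(p,-28,.074,.40)
c,n=np.cos(p[3]),np.sin(p[3])
for dx,dy in ((-.03,0.0),(-.12,.02)):
    env.goto([.62+dx,-.07+dy,.40],[180,0,-90]);env.dwell(.2);f=snap("wrist",f"u{dx}")
    for t,y in (("scraper_mid",28),("comb_mid",-28),("brush_mid",-84)):
        r=rect(f,t,W(p,(0,y,0)),.082)
        if r: d=r[1]-p[:2];print(t,"local x,y",np.round([c*d[0]+n*d[1],-n*d[0]+c*d[1]],4),"rel angle",round(float(r[2]-np.degrees(p[3])),1),np.round(r[3:5],3),r[6])
        else: print(t,None)
E
```

```text
False [ 0.61837645 -0.0698093   0.07459608]
0.22704637368960387
over 0.23029889911458362 29.998751878738403
place True [ 0.61999009 -0.07757394  0.07420476] [ 0.20174657 -0.01815987  3.56425843] 0.22734163808156446
clock 77.575
scraper_mid local x,y [-0.0002  0.0257] rel angle 3.6 [0.15  0.033] 0.75
comb_mid local x,y [-0.0011 -0.0279] rel angle 0.1 [0.168 0.03 ] 0.88
brush_mid local x,y [-0.0007 -0.0839] rel angle 0.2 [0.168 0.032] 0.7
scraper_mid local x,y [0.0005 0.0256] rel angle 2.5 [0.152 0.031] 0.87
comb_mid local x,y [-0.0001 -0.0271] rel angle -1.4 [0.169 0.033] 0.87
brush_mid local x,y [-0.0003 -0.0829] rel angle -1.1 [0.172 0.032] 0.79
```

```bash
python3 - <<'E'
from pp import *
p=np.load("cr2.npy");c,n=np.cos(p[3]),np.sin(p[3]);yw=np.degrees(p[3])
q=W(p,(0,152,0));env.goto([q[0],q[1],.25],[180,0,yw]);env.gripper_to(1.0)
print(env.move_straight([q[0],q[1],.112],rate=.1,force_limit=8))
env.gripper_to(0.0,40);s=env.read_state();a=s["position"];print(s["opening"],s["force"])
u=np.array([n,-c,0])
hit=env.move_straight(a+u*.12,rate=.04,force_limit=18);s=env.read_state()
print(hit,(s["position"]-a)@u,s["position"],s["force"],s["opening"])
env.dwell(.3);s=env.read_state();print((s["position"]-a)@u,s["force"])
env.gripper_to(.8);s=env.read_state();print(s["force"])
env.move_straight([s["position"][0],s["position"][1],.30],rate=.15)
env.goto([.40,-.05,.40],[180,0,-90]);env.dwell(.2);w=snap("wrist","h")["image"]
env.goto([.35,.25,.40],[180,0,0]);env.dwell(.2);t=snap("top","h1")["image"];sd=snap("side","h2")["image"];v=snap("wrist","h3")["image"]
z=lambda im:cv2.resize(im,(400,300),interpolation=cv2.INTER_CUBIC)
cv2.imwrite("pics/mh.png",np.vstack([np.hstack([z(w),z(t[100:250,80:330])]),np.hstack([z(sd[130:280,150:350]),z(v)])]))
f=env.grab_frame("top");print(search(f,"lever"),search(f,"valve_axis"),env.read_state()["clock"])
E
```

```text
False
0.26291449641645587 [-0.58341258  0.5216101   0.02117737]
True 0.08967043701200077 [0.62747989 0.01252557 0.11194471] [-0.29809925  2.29409014  3.03030326] 0.26440477667813783
0.08956772809938918 [-1.00625756 -1.54918426  5.59421672]
[-0.26621697 -0.27431826 -0.42477939]
[(0.53, [0.48, 0.363, 0.199])] [(0.47, [0.476, 0.358, 0.203])] 93.0917
```

View pics/mh.png

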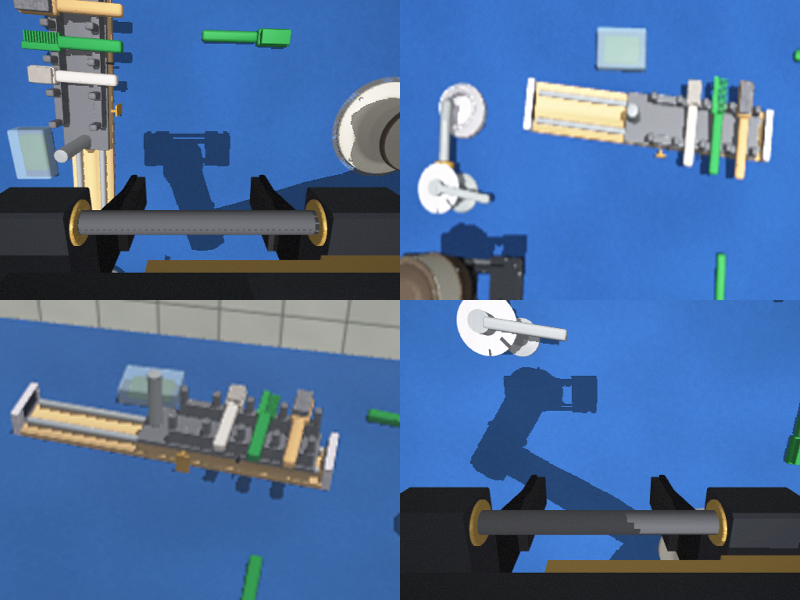

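It stopped after 0.198 m of total travel, but the residual force was low. I'll re-grip and push again to confirm it is at the stop.

```bash
python3 - <<'E'
from pp import *
p=np.load("cr2.npy");c,n=np.cos(p[3]),np.sin(p[3]);yw=np.degrees(p[3]);u=np.array([n,-c,0])
q=np.array([.6275,.0126,0]);env.goto([q[0],q[1],.25],[180,0,yw]);env.gripper_to(1.0)
print(env.move_straight([q[0],q[1],.112],rate=.1,force_limit=8))
env.gripper_to(0.0,40);a=env.read_state()["position"]
for k in range(1,6):
    hit=env.move_straight(a+u*.003*k,rate=.01,force_limit=20);s=env.read_state();F=s["force"]@u
    print(k,hit,(s["position"]-a)@u,round(F,1),s["opening"])
    if hit or F<-12: break
env.gripper_to(.8);s=env.read_state();P=s["position"]
env.move_straight([P[0],P[1],.30],rate=.15)
p2=p.copy();p2[:2]+=u[:2]*.092
for dx,dy in ((-.03,0.0),(-.12,.02)):
    env.goto([p2[0]+dx,p2[1]-.02+dy,.40],[180,0,-90]);env.dwell(.2);f=snap("wrist",f"k{dx}")
    for t,y in (("scraper_mid",28),("comb_mid",-28),("brush_mid",-84)):
        r=rect(f,t,W(p2,(0,y,0)),.082)
        if r: d=r[1]-p2[:2];print(t,"local x,y",np.round([c*d[0]+n*d[1],-n*d[0]+c*d[1]],4),"rel angle",round(float(r[2]-np.degrees(p[3])),1))
print(env.read_state()["clock"])
cv2.imwrite("pics/k.png",cv2.resize(f["image"][:250,:330],(800,600),interpolation=cv2.INTER_CUBIC))
E
```

```text
False
1 False 0.0001089984090299747 -9.0 0.2688929125088455
2 False 0.00017919428424575078 -18.4 0.26529147644488654
scraper_mid local x,y [-0.0012  0.0306] rel angle -0.1
comb_mid local x,y [ 0.     -0.0281] rel angle 1.9
brush_mid local x,y [-0.0014 -0.0817] rel angle 0.2
scraper_mid local x,y [0.0004 0.0276] rel angle 2.9
comb_mid local x,y [-0.0003 -0.0241] rel angle -1.9
brush_mid local x,y [ 0.0016 -0.0824] rel angle 1.0
103.5
```

View pics/k.png

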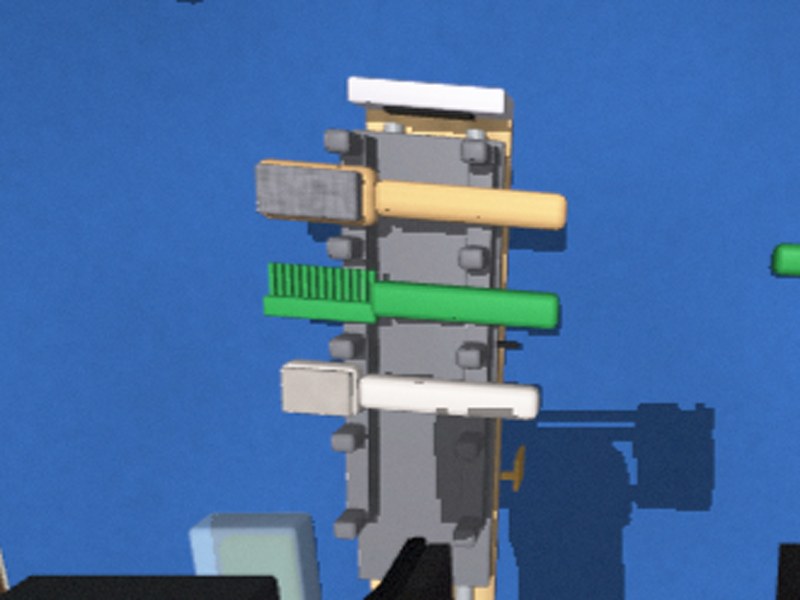

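The caddy is hard against the stop: 18 N gave no motion. The tools are still centred and straight. Now I'll measure the tap lever.

```bash
python3 - <<'E'
from pp import *
out=[]
for i,(x,y) in enumerate(((.36,.33),(.36,.23))):
    env.goto([x,y,.40],[180,0,0]);env.dwell(.3);f=snap("wrist",f"l{i}");save(f,f"l{i}")
    for t in ("lever","valve_axis"): print(t,search(f,t))
    u=proj(f,[.475,.33,.2]).astype(int);x0,y0=max(u[0]-66,0),max(u[1]-75,0);print("origin",x0,y0)
    out.append(cv2.resize(f["image"][y0:y0+150,x0:x0+133],(399,450),interpolation=cv2.INTER_CUBIC))
cv2.imwrite("pics/l.png",np.hstack(out))
E
```

```text
lever [(0.77, [0.473, 0.361, 0.201])]
valve_axis [(0.7, [0.473, 0.36, 0.199])]
origin 186 0
lever [(0.6, [0.474, 0.365, 0.201])]
valve_axis [(0.88, [0.474, 0.363, 0.2])]
origin 87 0
```

View pics/l.png

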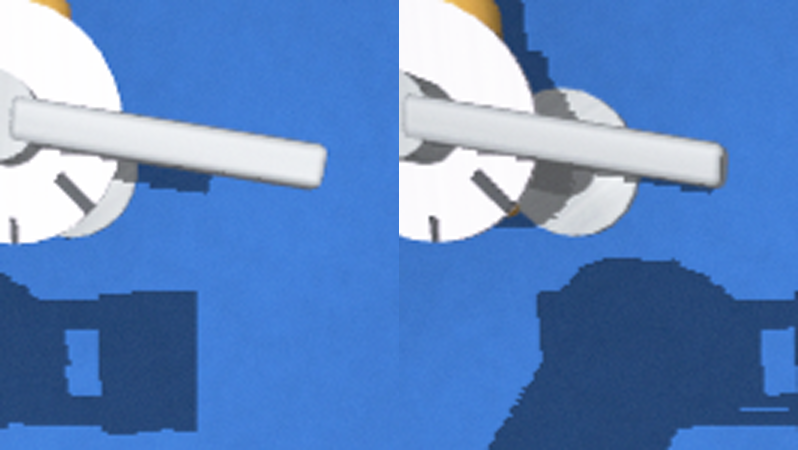

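The lever runs in crop 1 from (15,117) to (325,165), with the broad tick near (75,192). I've used up the pictures, so from here I'll measure the dial, ticks and lever numerically from new frames.

```bash
cat > tap.py <<'E'
from pp import *
def disc(f,z,prt=False):
    im=f["image"].astype(int);u=proj(f,[.475,.36,.19]);w=((im.min(2)>225)).astype(np.uint8)
    x,y=int(u[0]),int(u[1]);roi=np.zeros_like(w);cv2.circle(roi,(x,y),75,1,-1);w&=roi
    n,l,st,_=cv2.connectedComponentsWithStats(w)
    k=1+np.argmax(st[1:,4]);c=[a for a in cv2.findContours((l==k).astype(np.uint8),cv2.RETR_EXTERNAL,cv2.CHAIN_APPROX_NONE)[0]]
    c=max(c,key=len)[:,0];return c
def circ(g):
    # robust circle on world pts
    r=least_squares(lambda q:np.hypot(g[:,0]-q[0],g[:,1]-q[1])-q[2],[.475,.36,.05],loss="soft_l1",f_scale=.0007);return r.x,np.abs(r.fun).mean()
E
python3 - <<'E'
from tap import *
for i,(x,y) in enumerate(((.42,.33),(.42,.24))):
    env.goto([x,y,.40],[180,0,0]);env.dwell(.3);f=snap("wrist",f"n{i}");save(f,f"n{i}")
    c=disc(f,.18);print("px bbox",c.min(0),c.max(0),len(c))
    for z in (.16,.17,.18,.19):
        q,e=circ(np.array([on(f,p,z)[:2] for p in c]));print(z,q.round(4),e.round(5))
im=load("n0")["image"];c=disc(load("n0"),.18);x,y=c.mean(0).astype(int)
g=cv2.cvtColor(im,cv2.COLOR_BGR2GRAY)[max(y-62,0):y+62:2,max(x-62,0):x+74:2];print(x,y)
print("\n".join("".join("#*+. "[min(v//52,4)] for v in r) for r in g))
E
```

```text
px bbox [156  62] [227  98] 181
0.16 [0.491  0.4    0.0343] 0.00757
0.17 [0.4912 0.3982 0.0335] 0.00738
0.18 [0.4914 0.3965 0.0326] 0.0072
0.19 [0.4916 0.3947 0.0317] 0.00701
px bbox [75 61] [145 134] 264
0.16 [0.4866 0.4059 0.0379] 0.00731
0.17 [0.487  0.4018 0.037 ] 0.00713
0.18 [0.4873 0.3977 0.036 ] 0.00695
0.19 [0.4876 0.3936 0.0351] 0.00677
191 82
++++++*+++++++++++****+*++++...  ....          +++*+++++++++++++++++
+++++++*+++++*++++*+++++++++...  ....       .+++++++++++++++++++++++
+++*++*+++++++++*+++++++++++...  ...+++++++++++**+++++++++++++++++++
++++++++++++++++++++++++++++...  ...++++++++**++++++++++++++++++++++
++*+++++++++++++++++++++++++...  ...+*******++++++++++++++++++++++++
+++++*++++++++++++++++++++++...   ..++++++++++++++++++++++++++++++++
++++++++++++++++++++*+++++++...   ..++++++++++++++++++++++++++++++++
+++++++++++++++++++++*+++++++..   ..++++++++++++++++++++++++++++++++
++++++++++++++++++++*+++*++++..   ..++++++++++++++++++++++++++++++++
+++++++++++++++++*+++++++++++..   ..++++++++++++++++++++++++++++++++
+++++++++++++++++++++++++++++..   ..++++++++++++++++++
[... 2833 characters left out ...]
****++++++
++*****************+.++++....+..+........++*******************++++++
++******************++++...................+******************++++++
+*********************+++......+*........++++*****************++++++
+**********************+.+.....+*........+++++****************++++++
*************************+.....+*......++++++*****************++++++
****************************++++*..+++************************++++++
*************************************++++++++*****************++++++
**************************************************************++++++
**************************************************************++++++
******************************+++++++++++++++*****************++++++
```

```bash
cat >> tap.py <<'E'
def edge(f,c0):
    im=cv2.GaussianBlur(f["image"],(3,3),0).astype(float);P=[]
    for a in np.arange(0,360,3):
        d=np.array([np.cos(np.radians(a)),np.sin(np.radians(a))])
        for r in np.arange(20,60,.25):
            x,y=c0+d*r
            if not(0<=x<511 and 0<=y<383): break
            b,g,rr=cv2.getRectSubPix(im.astype(np.float32),(1,1),(x,y))[0,0]
            if rr<.62*b: P.append(c0+d*r);break
    return np.array(P)
def darkprofile(f,q,z,fr=(.72,.92)):
    g=cv2.cvtColor(f["image"],cv2.COLOR_BGR2GRAY).astype(np.float32);A=np.arange(-180,180,1.0);v=[]
    for a in A:
        t=np.radians(a);s=[cv2.getRectSubPix(g,(1,1),tuple(proj(f,[q[0]+k*q[2]*np.cos(t),q[1]+k*q[2]*np.sin(t),z])))[0,0] for k in np.linspace(*fr,6)]
        v.append(np.mean(s))
    return A,np.array(v)
E
python3 - <<'E'
from tap import *
fs=[load("n0"),load("n1")]
c0=[np.array([194.,100.])];Q=on(fs[0],c0[0],.18);c0.append(proj(fs[1],Q))
E=[edge(f,c) for f,c in zip(fs,c0)]
for z in (.165,.17,.175,.18,.185):
    r=[circ(np.array([on(f,p,z)[:2] for p in e])) for f,e in zip(fs,E)]
    print(z,[(a.round(4).tolist(),b.round(5)) for a,b in r])
z=.178
for f,e in zip(fs,E):
    q,_=circ(np.array([on(f,p,z)[:2] for p in e]));A,v=darkprofile(f,q,z)
    m=(A<-60)|(A>150);print([ (int(a),int(b)) for a,b in zip(A[m],v[m])][::2])
E
```

```text
0.165 [([0.4858, 0.3989, 0.0429], np.float64(0.00156)), ([0.4863, 0.4004, 0.0438], np.float64(0.00266))]
0.17 [([0.4859, 0.398, 0.0424], np.float64(0.00154)), ([0.4865, 0.3983, 0.0432], np.float64(0.00263))]
0.175 [([0.4861, 0.3972, 0.0419], np.float64(0.00153)), ([0.4866, 0.3963, 0.0427], np.float64(0.0026))]
0.18 [([0.4863, 0.3963, 0.0413], np.float64(0.00151)), ([0.4868, 0.3943, 0.0421], np.float64(0.00256))]
0.185 [([0.4864, 0.3954, 0.0408], np.float64(0.00149)), ([0.487, 0.3923, 0.0416], np.float64(0.00253))]
[(-180, 131), (-178, 158), (-176, 162), (-174, 162), (-172, 160), (-170, 158), (-168, 158), (-166, 158), (-164, 158), (-162, 158), (-160, 158), (-158, 158), (-156, 159), (-154, 159), (-152, 159), (-150, 159), (-148, 158), (-146, 154), (-144, 133), (-142, 80), (-140, 59), (-138, 57), (-136, 59), (-134, 111), (-132, 154), (-130, 159), (-128, 160), (-126, 171), (-124, 184), (-122, 200), (-120, 216), (-118, 222), (-116, 210), (-114, 201), (-112, 213), (-110, 222), (-108, 224), (-106, 225), (-104, 228), (-102, 231), (-100, 233), (-98, 235), (-96, 223), (-94, 197), (-92, 135), (-
[... 594 characters left out ...]
-144, 87), (-142, 61), (-140, 58), (-138, 62), (-136, 106), (-134, 151), (-132, 154), (-130, 153), (-128, 153), (-126, 152), (-124, 149), (-122, 141), (-120, 129), (-118, 116), (-116, 111), (-114, 115), (-112, 116), (-110, 118), (-108, 120), (-106, 121), (-104, 124), (-102, 126), (-100, 126), (-98, 123), (-96, 116), (-94, 99), (-92, 118), (-90, 143), (-88, 146), (-86, 149), (-84, 213), (-82, 218), (-80, 219), (-78, 218), (-76, 215), (-74, 219), (-72, 216), (-70, 220), (-68, 218), (-66, 220), (-64, 215), (-62, 214), (151, 250), (153, 250), (155, 250), (157, 250), (159, 250), (161, 250), (163, 249), (165, 249), (167, 249), (169, 250), (171, 249), (173, 225), (175, 100), (177, 101), (179, 137)]
```

```bash
python3 - <<'E'
from tap import *
l0,l1=load("l0"),load("l1")
pe=tri([(l0,(186+325/3-.33,165/3-.33)),(l1,(87+324/3-.33,165/3-.33))])
print("end",pe)
for f,o,(u,v) in ((l0,186,(17,118)),(l1,87,(10,114))):
    a=on(f,(o+u/3-.33,v/3-.33),.202);b=on(f,(o+325/3-.33,165/3-.33),.202);d=b-a
    print("dir",np.degrees(np.arctan2(d[1],d[0])),a,b)
for c in ((.4863,.3965),): 
    d=pe[:2]-c;print(np.hypot(*d),np.degrees(np.arctan2(d[1],d[0])))
for n in ("n0","n1"):
    f=load(n);ds=env.trace(f,"lever") if 0 else None
E
```

```text
end [0.46875478 0.28910702 0.20041601]
dir -98.16443537599797 [0.48333369 0.39033588 0.202     ] [0.4688356  0.28928178 0.202     ]
dir -98.64058759002967 [0.48389805 0.39038167 0.202     ] [0.46841904 0.2885196  0.202     ]
0.10881675904226469 -99.2786691654303
```

```bash
cat >> tap.py <<'E'
def ticks(f,q=(.4857,.3968),z=.178,guess=(-139,177,-94),hi=130):
    """radial tick centre + own line direction, from dark pixels on the dial plane"""
    g=cv2.cvtColor(cv2.resize(f["image"],None,fx=4,fy=4,interpolation=cv2.INTER_CUBIC),cv2.COLOR_BGR2GRAY)
    out=[]
    for a in guess:
        t=np.radians(a);r0=np.arange(.024,.041,.0004);s0=np.arange(-.007,.007,.0004);P=[];Wt=[]
        for r in r0:
            row=[]
            for s in s0:
                X=[q[0]+r*np.cos(t)-s*np.sin(t),q[1]+r*np.sin(t)+s*np.cos(t)];u=proj(f,[*X,z]);u=(u+.5)*4-.5
                row.append((g[int(round(u[1])),int(round(u[0]))],X))
            vals=np.array([v for v,_ in row],float);base=np.median(vals);w=np.clip(base-vals-25,0,None)
            for wi,(_,X) in zip(w,row):
                if wi>0: P.append(X);Wt.append(wi)
        if len(P)<20: out.append(None);continue
        P=np.array(P);Wt=np.array(Wt);c=np.average(P,axis=0,weights=Wt);C=np.cov((P-c).T,aweights=Wt);e=np.linalg.eigh(C)[1][:,1]
        d=c-q;out.append((a,c.round(4).tolist(),"from axis",round(np.degrees(np.arctan2(d[1],d[0])),1),"own line",round(np.degrees(np.arctan2(e[1],e[0]))%180-180,1),len(P)))
    return out
E
python3 - <<'E'
from tap import *
for n in ("n0","n1","l0","l1"):
    try: print(n,*ticks(load(n),guess=(-139,177)),sep="\n ")
    except Exception as e: print(n,e)
q=np.array([.4855,.397])
for s in (0,180):
    for a in (-98.5,-138.5):
        t=np.radians(a);print(s,a,env.inverse_kinematics([*(q+.075*np.array([np.cos(t),np.sin(t)])),.182],[180,0,a+s]))
E
```

```text
n0
 (-139, [0.4622, 0.3756], 'from axis', np.float64(-137.8), 'own line', np.float64(-131.8), 584)
 (177, [0.4496, 0.3979], 'from axis', np.float64(178.2), 'own line', np.float64(-179.6), 177)
n1
 (-139, [0.4622, 0.3751], 'from axis', np.float64(-137.3), 'own line', np.float64(-134.9), 578)
 (177, [0.4501, 0.3972], 'from axis', np.float64(179.4), 'own line', np.float64(-5.3), 250)
l0
 (-139, [0.4617, 0.3754], 'from axis', np.float64(-138.3), 'own line', np.float64(-135.0), 543)
 (177, [0.4489, 0.3975], 'from axis', np.float64(178.9), 'own line', np.float64(-177.0), 212)
l1
 (-139, [0.462, 0.3751], 'from axis', np.float64(-137.5), 'own line', np.float64(-135.5), 609)
 (177, [0.4493, 0.3972], 'from axis', np.float64(179.4), 'own line', np.float64(-0.2), 214)
0 -98.5 [ 50.40344571  18.93628782 -10.37058224   0.         -60.69312993
 -58.90344571]
0 -138.5 [ 5.57918061e+01  1.69083964e+01 -1.33614282e+01 -2.54444375e-14
 -5.97301755e+01 -1.04291806e+02]
180 -98.5 [ 50.40344571  18.93628782 -10.37058224   0.         -60.69312993
 121.09655429]
180 -138.5 [ 5.57918061e+01  1.69083964e+01 -1.33614282e+01  2.54444375e-14
 -5.97301755e+01  7.57081939e+01]
```

```bash
cat >> tap.py <<'E'
def turn(a0,a1,q=np.array([.4855,.397]),r=.075,z=.182,n=6):
    pose=lambda a:[*(q+r*np.array([np.cos(np.radians(a)),np.sin(np.radians(a))]))]
    env.goto([*pose(a0),.27],[180,0,a0]);env.gripper_to(.5)
    print("down hit",env.move_straight([*pose(a0),z],rate=.1,force_limit=8))
    env.gripper_to(0,15);print("grip",env.read_state()["opening"],env.read_state()["force"])
    for a in np.linspace(a0,a1,n+1)[1:]: env.move_straight([*pose(a),z],[180,0,a],rate=.03)
    env.dwell(.2);s=env.read_state();print(s["position"],s["force"],s["opening"])
    env.gripper_to(.5);env.move_straight([*pose(a1),.29],rate=.15)
E
python3 - <<'E'
from tap import *
turn(-98.5,-137)
for i,(x,y) in enumerate(((.38,.33),(.38,.24))):
    env.goto([x,y,.40],[180,0,0]);env.dwell(.3);f=snap("wrist",f"q{i}");save(f,f"q{i}")
    print(*ticks(f,guess=(177,-92)),sep="\n ")
    # lever: bright non-blue region beyond the dial, below it
    b=f["image"].astype(float);w=(b[:,:,2]>.75*b[:,:,0])&(b.max(2)>120)
    X=[];
    for r in np.arange(.052,.106,.001):
        row=[]
        for a in np.arange(-165,-110,.25):
            t=np.radians(a);u=proj(f,[.4855+r*np.cos(t),.397+r*np.sin(t),.202]).round().astype(int)
            if 0<=u[0]<512 and 0<=u[1]<384 and w[u[1],u[0]]: row.append(a)
        if row: X.append((round(r,3),np.min(row),np.max(row)))
    print([(r,a,b,(a+b)/2) for r,a,b in X[::6]])
print(env.read_state()["clock"])
f=load("q0");u=proj(f,[.46,.37,.19]).astype(int);print(u)
g=cv2.cvtColor(f["image"],cv2.COLOR_BGR2GRAY)[max(u[1]-60,0):u[1]+80:2,max(u[0]-70,0):u[0]+80:2]
print("\n".join("".join("#*+. "[min(v//52,4)] for v in r) for r in g))
E
```

```text
down hit False
grip 0.16185172829546504 [-2.07388668 -0.33860846  1.82278115]
[0.42977877 0.34508203 0.18204783] [-8.10741928 -3.06119837  7.3683156 ] 0.1631970349429383
(177, [0.4491, 0.3976], 'from axis', np.float64(178.7), 'own line', np.float64(-2.7), 176)
 (-92, [0.4853, 0.3616], 'from axis', np.float64(-90.6), 'own line', np.float64(-61.9), 191)
[(np.float64(0.052), np.float64(-144.5), np.float64(-129.0), np.float64(-136.75)), (np.float64(0.058), np.float64(-144.0), np.float64(-130.0), np.float64(-137.0)), (np.float64(0.064), np.float64(-143.5), np.float64(-130.75), np.float64(-137.125)), (np.float64(0.07), np.float64(-141.75), np.float64(-131.25), np.float64(-136.5)), (np.float64(0.076), np.float64(-141.0), np.float64(-131.25), np.float64(-136.125)), (np.float64(0.082), np.float64(-140.5), np.float64(-132.25), np.float64(-136.375)), (np.float64(0.088), np.float64(-140.75), np.float64(-132.5), np.float64(-136.625)), (np.float64(0.094), np.float64(-139.5), np.float64(-132.5), np.float64(-136.0)), (np.float64(0.1), np.float64(-140.25), np.float64(-132.5), np.float64(-136.375))]
(
[... 5570 characters left out ...]
++++++++++++++++
*******************++++++++++++++++++++++++++++++++++++++++++++++++++++++++
******************+++++++++++++++++++++++++++++++++++++++++++++++++++++++++
******************+++++++++++++++++++++++++++++++++++++++++++++++++++++++++
*****************++++++++++++++++++++++++++++++++++++++++++++++++++++++++++
*****************++++++++++++++++++++++++++++++++++++++++++++++++++++++++++
****************+++++++++++++++++++++++++++++++++++++++++++++++++++++++++++
****************+++++++++++++++++++++++++++++++++++++++++++++++++++++++++++
***************++++++++++++++++++++++++++++++++++++++++++++++++++++++++++++
**************+++++++++++++++++++++++++++++++++++++++++++++++++++++++++++++
```

The ticks read −91° (shut) and −181° (open), so half open is −136°, and the lever is at −136.4°. One last numeric check of the tools and bystanders, then I'll hand in.

```bash
python3 - <<'E'
from pp import *
p=np.load("cr2.npy");c,n=np.cos(p[3]),np.sin(p[3]);p2=p.copy();p2[:2]+=np.array([n,-c])*.0897
env.goto([p2[0]-.08,p2[1]-.02,.40],[180,0,-90]);env.dwell(.3);f=snap("wrist","z")
for t,y in (("scraper_mid",28),("comb_mid",-28),("brush_mid",-84)):
    r=rect(f,t,W(p2,(0,y,0)),.082)
    if r: d=r[1]-p2[:2];print(t,np.round([c*d[0]+n*d[1],-n*d[0]+c*d[1]],4),round(float(r[2]-np.degrees(p[3])),1))
    else: print(t,None)
env.goto([.35,.25,.40],[180,0,0]);env.dwell(.3);f=env.grab_frame("top")
for t in ("lota","cup","soapcase"): print(t,search(f,t,1))
print(env.read_state()["clock"],env.close_job())
E
```

```text
scraper_mid [-0.0001  0.03  ] -1.4
comb_mid [ 0.     -0.0284] 0.0
brush_mid [-0.0004 -0.084 ] 0.7
lota [(0.85, [0.633, 0.388, 0.054])]
cup [(0.63, [0.627, -0.224, 0.085])]
soapcase [(0.56, [0.753, 0.049, 0.038])]
the job is handed in; nothing more can be done
124.15 None
```

I handed the job in at 124 s: the scraper, comb and brush (no clipper was there) lie straight across the caddy bars, the caddy is against the far end stop, and the tap lever measures half open to about 1°; lota and soap case were still in place, but the last check misread the cup, so I didn't confirm it, though the arm never came near touching it.

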